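Push the small cup through the tray's spring gate

ROBOT

A 6-joint arm with a two-finger parallel gripper is mounted at the origin on the work surface. World frame = base frame: x ahead of the robot, y to its left, z up, the work surface at z = 0. Lengths are in m, angles in rad, forces in N, time in s.
With the tool pointing down it reaches from about 0.275 to 1 m from the base axis. Payload 8.4 kg.
Tool frame: the origin (TCP) lies on the centre line of the jaws, within the pads' length; the fingertips stand 17 mm ahead of it and the grasp point (between the pads) lies 2 mm behind it (bot.tcp_to_tips is the y of the fingertips in the tool frame, in m); y points along the fingers, z is the direction in which the jaws open and shut, and the axes are right-handed (so a half turn about y gives the same grasp; the last joint's range is limited). The gripper opens to 85 mm and grips with 20 to 120 N. Pads are 22 mm wide; open, the fingers measure 114 mm over their backs; the gripper's body (76 mm by 85 mm) begins 54 mm behind the grasp point. The pads swing forward as they close: fully open they stand 13 mm farther back than shut.
Start: joints at [1.309, 0.353, 1.633, -0, 1.155, -0.002], TCP at [0.161, 0.604, 0.248] pointing down, gripper open.
Joint ranges: [-2.63, 2.63], [-0.92, 2.1], [0.06, 2.66], [-1.3, 4.44], [0, 2.69], [-3.02, 3.02]. Speed limits (rad/s): [2.22, 2.22, 2.79, 3.14, 3.14, 3.14].

INTERFACE

Orientations are given as a unit quaternion [x, y, z, w].
In Python, from workcell import bot, hand, kinematics, get_obs, vision, hand_in gives the robot as it stands. The module is installed in compiled form; this text tells all that it offers. Calls block until the motion is done:
- bot.reach(position, orientation): joint-space move of the TCP to a pose.
- bot.servo_line(position, ori=None, velocity=0.15): straight line of the TCP; ori=None keeps the orientation; velocity is the mean speed in m/s.
- bot.goto_joints(angles): joint-space move.
- hand.move_gripper(opening, strength=None): finger opening in m; strength is the grip in N (None keeps the last); returns when the fingers have stopped.
- bot.dwell(seconds).
- kinematics.solve_ik(position, orientation): joint angles nearest the present ones, or None.
- get_obs(): the state.
- vision.read_camera(name): name is "side" or "top"; returns a dict with "frame" (400x640x3 uint8, red, green, blue), "intrinsics" (3x3 intrinsics, pixels), "dist" ([k1, k2, p1, p2, k3] as OpenCV has them; the pictures are not rectified), "view" (4x4, takes a point from world to camera coordinates). Camera axes: x right, y down, z forward; pixel columns grow to the right and rows downward; lengths in m; the calibration is good to about 2 mm. A picture is of the moment at which its call begins. There is no depth.
A pose or a line that the arm cannot do raises bot.IKError and nothing moves.
- hand_in(): hands the job in, once; it reports no verdict.
The state is a dict: "time_s": time; "joint_pos": joint angles; "joint_vel": joint speeds; "joint_efforts": joint torques, N m; "position": TCP position; "orientation": TCP orientation; "wrist_force": force on the tool from outside, world axes, zero at the start; "ft_torque": the same for the moment, N m; "gripper_width": finger opening in m.
Only numpy, scipy, OpenCV 4.12 (cv2) and the standard library are available. Lean on these libraries where they do the work, as an engineer would, in place of code of your own. Each camera call takes 0.05 s, during which the arm holds its last target. There are 200 camera calls.

TASK

Clear the small red stacking cup off the high-chair tray into the wash-up bin: with one finger push the spring gate open and keep it open while the other finger pushes the cup through the gateway, so that it drops into the clear bin behind, then let the gate swing shut. The cup is only pushed along the tray, never lifted, and must not touch the gate or be used to shove it open. Leave everything else on the tray and table where it is.

Things in the scene. Friction and masses are not known exactly. Their poses are not given: they have to be found in the camera images.
- small_cup_mid (a point): centre (half-way up) of the small red silicone stacking cup, the smaller of the two, standing mouth down on the tray before the gateway: 44 across at its foot (a 6 high flange, its widest part), tapering to 35 at the top, 36 high, 30 to 65 g. Pushed low down it slides; being round it can drift off a narrow pusher, by a few mm per 50 mm
- tray: matte charcoal high-chair tray on a low stand, fixed. Origin at table level under the middle of the gateway; x points through the gateway away from the robot (yaw up to 0.4 rad either way), y to the left, z up. Deck top 100 above the table, x from -246 to +4, y from -235 to +205, with a 10 high lip on the near and side edges and a wall 40 high along the far edge, x = -5 to +5
- gateway (a point): middle of the gateway in the tray's far wall, at deck height; axes as the tray's. The gateway runs from y = -56 to +51 (a 12 thick hinge post stands at its left, y = +58), has no sill and is open above, so a finger pointing down can pass through it. The deck ends at x = +4; beyond it a pushed thing drops into the bin
- bin_floor (a point): middle of the floor of the bin behind the gateway, 6 above the table; axes as the tray's. Clear walls, white rim 100 above the table, open above; inside 142 along x and 152 along y
- gate (a joint): angle of the spring gate, rad: 0 shut, growing as it swings away from the robot (tray +x), up to 1.6. An upright aluminium flap 5 thick, 36 high (3 to 39 above the deck), hinged at its left end, 107 long, filling the gateway. A spring shuts it when let go, within a second (0.06 N m when shut, 0.19 N m at 1.6). Pushed near the hinge, it swings wide for little finger travel
- gate_axis (a point): point on the gate's upright hinge axis, 21 above the deck: 3 in x and 57 in y from the middle of the gateway; fixed to the tray
- gate_free_edge (a point): middle of the gate's free edge, 107 from the hinge axis, 21 above the deck; moves with the gate
- big_cup: red silicone stacking cup standing mouth down, 72 wide, 54 high; a bystander on the tray (origin: centre of its underside)
- bowl: bamboo bowl, 110 across, 42 high; a bystander on the tray (origin: centre of its underside)
- spoon: steel spoon, 127 long, 32 wide at its bowl, lying near the tray's near edge; a bystander (origin: middle of its length)
- moon_light: cream crescent-moon night light on a 45 x 50 base, about 95 high, with a small toggle; a bystander at a near corner of the tray (origin: centre of its underside)
- bottle: clear bottle, 60 across, 130 high, on the table left of the tray; a bystander (origin: centre of its underside)
- teether: flat wooden ring, 72 across, 14 high, on the table right of the tray; a bystander (origin: centre of its underside)
- small_cup: the small cup again: origin at the centre of its foot, z up through its closed end

How it is judged:
On the way:
1. the cup goes through the gateway while a finger holds the gate open (x of small_cup_mid in the frame of tray between -0.005 and 0.06 m and y of small_cup_mid in the frame of tray between -0.056 and 0.051 m and value of joint gate above 0.35 rad and contact force between the fingers and gate above 0.1 N), for 0.05 s.
At the end, for the whole second after the job is handed in: The small cup lies at rest in the bin (its centre within the bin's walls and less than 60 mm above the table), the gate is shut (within 0.06 rad) and no other thing has moved 20 mm (x of small_cup_mid in the frame of tray between 0.008 and 0.15 m and y of small_cup_mid in the frame of tray between -0.076 and 0.076 m and z of small_cup_mid in the frame of tray below 0.06 m and linear speed of small_cup below 0.03 m/s and value of joint gate below 0.06 rad and distance of each of big_cup, bowl, spoon, moon_light, bottle, teether from where it was at the start of the episode below 0.02 m); the robot touches nothing.
It fails at once if the small cup is lifted (its centre more than 14 mm above its height when standing on the tray) (z of small_cup_mid in the frame of tray above 0.132 m).
It fails at once if the cup touches the gate (more than 0.3 N) (contact force between small_cup and gate above 0.3 N).
It fails at once if another thing is moved 20 mm (distance of any of big_cup, bowl, spoon, moon_light, bottle, teether from where it was at the start of the episode above 0.02 m).
It also fails if it takes over 45 s, if anything falls off the work surface, if the arm or the gripper's body presses on something with over 40 N, if the wrist force passes 120 N, or if a joint passes its speed limit or range.

## Working session

There is one attempt and no reset: what is moved stays moved. The work goes in short steps, each a Python script; the robot and the scene stay as the last script left them, time stands still between calls to the robot, and variables do not carry over. Pictures are saved under pics/ and viewed, about 8 in all and at most 12, crops included, and the job is handed in when it is done.

```bash
mkdir -p pics; ls; python3 - <<'E'
from workcell import vision,get_obs,bot
import cv2,pickle
for n in("top","side"):
    c=vision.read_camera(n); cv2.imwrite(f"pics/{n}0.png",c["frame"][:,:,::-1]); pickle.dump(c,open(f"{n}0.pkl","wb"))
    print(n,c["intrinsics"],c["dist"],c["view"])
o=get_obs();print(o["time_s"],o["position"],o["orientation"],o["gripper_width"],bot.tcp_to_tips)
E
```

```text
pics
top [[515.24473744   0.         322.63856115]
 [  0.         515.24473744 196.11229567]
 [  0.           0.           1.        ]] [-0.09457392  0.          0.          0.          0.        ] [[ 0.00621954 -0.99981688  0.01809778 -0.01320134]
 [-0.98199712 -0.00952356 -0.18865564  0.55642933]
 [ 0.18879344 -0.01659861 -0.98187653  1.57610417]
 [ 0.          0.          0.          1.        ]]
side [[495.66084353   0.         313.78394974]
 [  0.         495.66084353 199.36829882]
 [  0.           0.           1.        ]] [0.01932382 0.         0.         0.         0.        ] [[ 7.23542792e-01 -6.90279354e-01  4.91738501e-04 -3.94536510e-01]
 [-4.51500677e-01 -4.73796377e-01 -7.56084739e-01  3.26367272e-01]
 [ 5.22142669e-01  5.46837643e-01 -6.54473549e-01  1.36820570e+00]
 [ 0.00000000e+00  0.00000000e+00  0.00000000e+00  1.00000000e+00]]
0.1 [0.1604356  0.60364518 0.24764245] [ 0.7015926  -0.09162587  0.09150684 -0.70071322] 0.08533768632114548 0.017
```

View pics/top0.png

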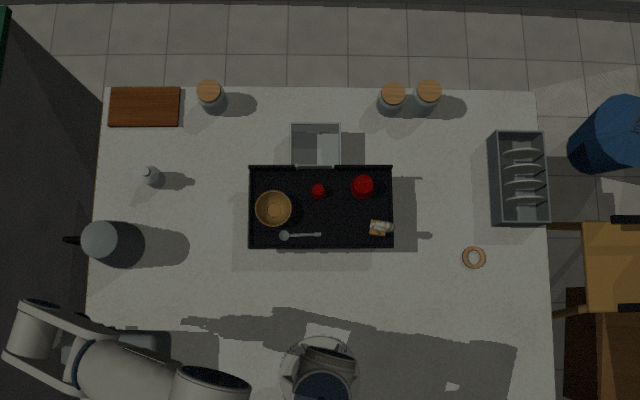

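View pics/side0.png

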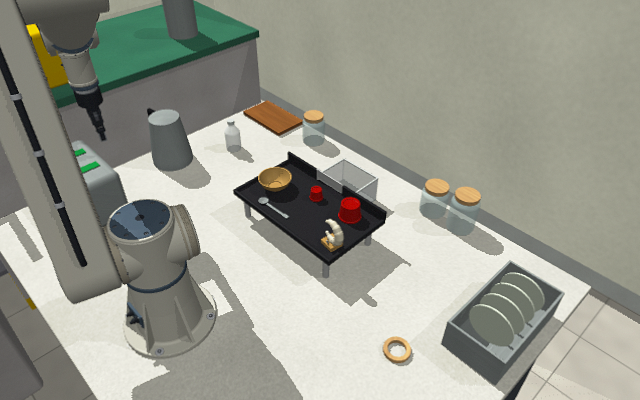

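Top: tray spans about x 249–393, y 165–249, gate at (297–333, 166), small cup (318,190), big cup (362,186). Zooming in on both views for accurate tray edges.

```bash
python3 - <<'E'
import cv2
a=cv2.imread("pics/top0.png")[115:255,240:400]; cv2.imwrite("pics/topz.png",cv2.resize(a,None,fx=5,fy=4.28571,interpolation=cv2.INTER_CUBIC) if 0 else cv2.resize(cv2.convertScaleAbs(a[:120],alpha=1.8),None,fx=5,fy=5,interpolation=cv2.INTER_CUBIC))
a=cv2.imread("pics/side0.png")[145:280,230:390]; cv2.imwrite("pics/sidez.png",cv2.resize(cv2.convertScaleAbs(a[:120],alpha=1.5),None,fx=5,fy=5,interpolation=cv2.INTER_CUBIC))
E
```

```text
(no output)
```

View pics/topz.png

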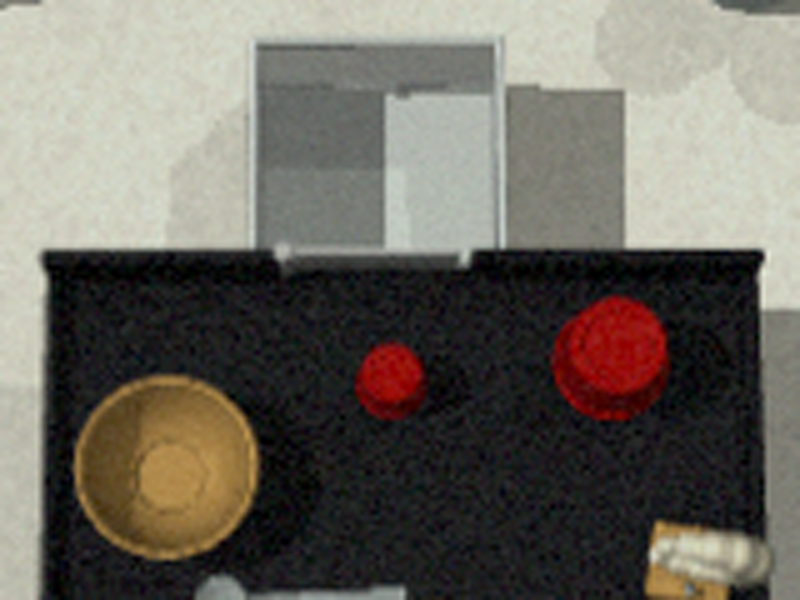

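View pics/sidez.png

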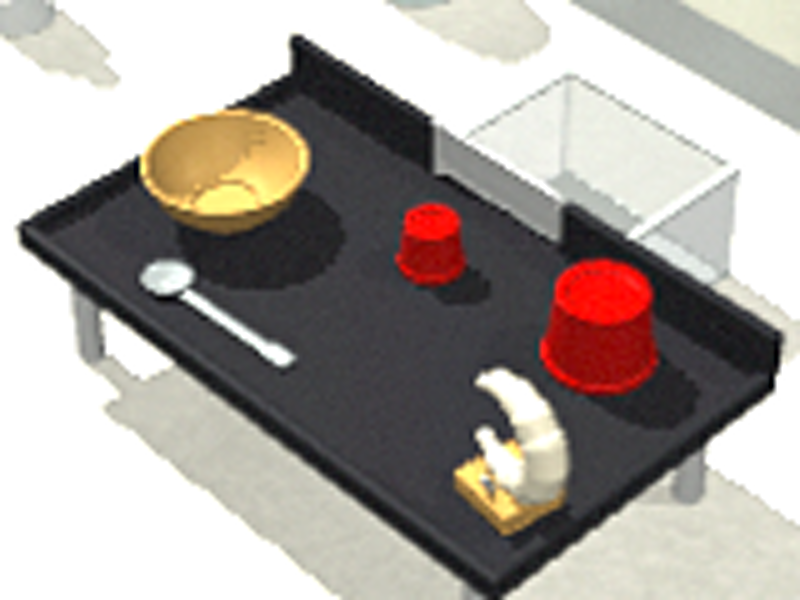

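Top zoom shows far wall top corners (43,252), (764,250), wall end (470,250), post (283,250). Side zoom shows wall ends (293,36), (565,203), (780,340) and near-left lip corner (22,230). Now fitting the tray pose to these points and triangulating the cups.

```bash
cat > h.py <<'E'
import cv2,pickle,numpy as np
from scipy.optimize import least_squares
def proj(c,P):
    V=np.array(c["view"]); r,_=cv2.Rodrigues(V[:3,:3])
    return cv2.projectPoints(np.array(P,float).reshape(-1,1,3),r,V[:3,3],np.array(c["intrinsics"]),np.array(c["dist"]))[0].reshape(-1,2)
def T2W(p,P):
    P=np.atleast_2d(np.array(P,float)); c,s=np.cos(p[2]),np.sin(p[2])
    return np.c_[p[0]+c*P[:,0]-s*P[:,1],p[1]+s*P[:,0]+c*P[:,1],P[:,2]]
def W2T(p,P):
    d=np.array(P[:2])-p[:2]; c,s=np.cos(p[2]),np.sin(p[2]); return np.array([c*d[0]+s*d[1],-s*d[0]+c*d[1],P[2]])
def reds(c):
    h=cv2.cvtColor(c["frame"],cv2.COLOR_RGB2HSV); m=((h[...,0]<8)|(h[...,0]>172))&(h[...,1]>180)&(h[...,2]>50)
    n,l,s,k=cv2.connectedComponentsWithStats(m.astype(np.uint8)); return sorted([(s[i,4],k[i],s[i,:4]) for i in range(1,n) if s[i,4]>40 ],key=lambda a:-a[0])
def tri(cs,uv):
    return least_squares(lambda X:np.concatenate([proj(c,X)[0]-u for c,u in zip(cs,uv)]),[.55,0,.12])
E
python3 - <<'E'
from h import *
t=pickle.load(open("top0.pkl","rb"));s=pickle.load(open("side0.pkl","rb"))
z=lambda L,o:(np.array(L)+.5)/5-.5+o
ut=z([(43,252),(764,250),(470,250),(283,250)],(240,115)); Pt=[(.005,.205,.14),(.005,-.235,.14),(.005,-.056,.14),(.005,.058,.14)]
us=z([(293,36),(565,203),(780,340),(22,230)],(230,145)); Ps=[(-.005,.205,.14),(-.005,-.056,.14),(.005,-.235,.14),(-.246,.205,.11)]
f=lambda p:np.r_[(proj(t,T2W(p,Pt))-ut).ravel(),(proj(s,T2W(p,Ps))-us).ravel()]
r=least_squares(f,[.6,0,0],loss='soft_l1'); p=r.x; print(p,"\n",f(p).reshape(-1,2).round(1)); np.save("tray.npy",p)
R=[reds(c) for c in(t,s)]
for q in R: print([(a,k.round(1),b) for a,k,b in q])
for i in(0,1):
    q=tri((t,s),[R[0][i][1],R[1][i][1]]); print(q.x.round(4),q.fun.round(1),W2T(p,q.x).round(4))
E
```

```text
[0.63209255 0.01406862 0.00921866] 
 [[-0.2 -0.6]
 [ 0.7  0.1]
 [ 0.7 -0.1]
 [ 0.4 -0.1]
 [-1.3 -0.1]
 [-1.   0.7]
 [ 1.6 -1.1]
 [-1.9 -1.4]]
[(np.int32(356), array([361.4, 184.7]), array([351, 174,  22,  25], dtype=int32)), (np.int32(125), array([317.1, 189.8]), array([311, 184,  13,  14], dtype=int32))]
[(np.int32(513), array([349.7, 210.4]), array([338, 197,  24,  27], dtype=int32)), (np.int32(179), array([315.8, 193.8]), array([309, 186,  14,  16], dtype=int32))]
[ 0.5795 -0.1253  0.1196] [-0.2  0.2  0.3 -0.1] [-0.0538 -0.1389  0.1196]
[0.5641 0.0094 0.1129] [-0.1  0.1  0.2 -0. ] [-0.0681 -0.004   0.1129]
```

Tray origin is at about (0.632, 0.014), yaw 0.009, and the cup at tray (-68, -4).

Plan: line the jaws up along tray x so the cup sits between the fingers. The front finger opens the gate, and the flat pad of the rear finger pushes the cup straight. I'll go above first, then check.

```bash
cat >> h.py <<'E'
from scipy.spatial.transform import Rotation as Ro
p=np.load("tray.npy"); OPEN=.074
def ori(sg):
    z=sg*np.array([np.cos(p[2]),np.sin(p[2]),0]); y=np.array([0,0,-1.]); return Ro.from_matrix(np.c_[np.cross(y,z),y,z]).as_quat()
def tw(x,y,z): return T2W(p,(x,y,z))[0]
E
python3 - <<'E'
from h import *
from workcell import *
o=get_obs(); X=tw(-.099+OPEN/2,0.001,.20)
S=[(sg,kinematics.solve_ik(X,ori(sg))) for sg in(1,-1)]
for s in S: print(s)
sg=min([s for s in S if s[1] is not None],key=lambda s:abs(s[1][5]))[0]; np.save("sg.npy",sg)
hand.move_gripper(OPEN)
bot.servo_line(np.array(o["position"])+[0,0,.13],velocity=.25)
bot.reach(tw(-.099+OPEN/2,0.001,.30),ori(sg)); bot.servo_line(X,velocity=.2)
o=get_obs(); print(o["time_s"],o["position"],o["joint_pos"],o["gripper_width"],o["wrist_force"])
for n in("top","side"):
    c=vision.read_camera(n); pickle.dump(c,open(f"{n}1.pkl","wb"))
    f=c["frame"][:,:,::-1]; a=f[145:245,240:400] if n=="top" else f[120:240,230:390]
    cv2.imwrite(f"pics/{n}1.png",cv2.resize(cv2.convertScaleAbs(a,alpha=1.5),None,fx=5,fy=5,interpolation=cv2.INTER_CUBIC))
E
```

```text
(1, array([ 2.27937350e-02,  3.20301429e-01,  1.79862784e+00, -4.44089210e-16,
        1.02266339e+00,  1.35750740e-02]))
(-1, None)
4.25 [0.57069296 0.01477185 0.20075628] [2.32457302e-02 3.19936475e-01 1.79722875e+00 1.03434617e-05
 1.02360216e+00 1.36060868e-02] 0.07424172273703207 [ 0.58409841 -0.51996379  0.55191095]
```

View pics/side1.png

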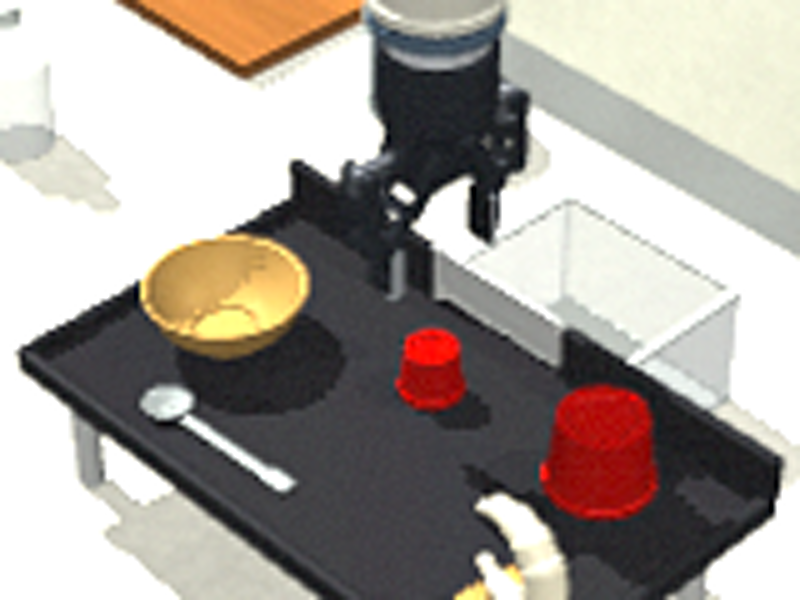

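The side view shows the pusher fingertip at about (395,297) and the gate fingertip at about (490,238), with the cup ahead at (432,370). Comparing those with the predicted tip projections.

```bash
python3 - <<'E'
from h import *
s=pickle.load(open("side1.pkl","rb"))
for x in(-.099-.007,-.099+OPEN+.007):
  for dz in(.017,.004):
    for xx in (x-.007,x,x+.007): print(x,dz,((proj(s,T2W(p,(xx,.001,.2008-dz)))[0]-(230,120)+.5)*5).round())
E
```

```text
-0.10600000000000001 0.017 [375. 312.]
-0.10600000000000001 0.017 [383. 307.]
-0.10600000000000001 0.017 [392. 302.]
-0.10600000000000001 0.004 [375. 296.]
-0.10600000000000001 0.004 [383. 291.]
-0.10600000000000001 0.004 [391. 286.]
-0.01800000000000001 0.017 [476. 252.]
-0.01800000000000001 0.017 [484. 247.]
-0.01800000000000001 0.017 [491. 242.]
-0.01800000000000001 0.004 [476. 235.]
-0.01800000000000001 0.004 [484. 231.]
-0.01800000000000001 0.004 [492. 226.]
```

View pics/top1.png

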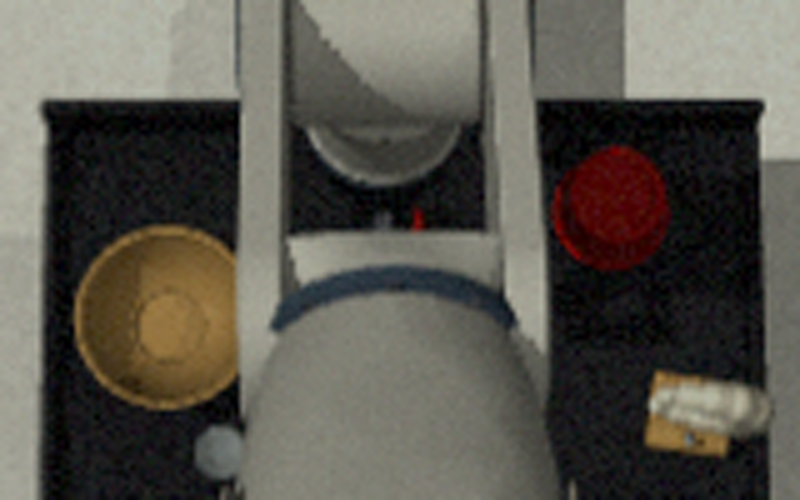

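The tips agree with the prediction to about 1–2 px, so it's safe to go down. Descending with a force check until the tips are about 4 mm above the deck.

```bash
python3 - <<'E'
from h import *
from workcell import *
sg=1; x=-.099+OPEN/2
bot.servo_line(tw(x,.001,.130),velocity=.08); bot.dwell(.2)
f0=np.array(get_obs()["wrist_force"]); print(f0)
for z in np.arange(.128,.1195,-.002):
    bot.servo_line(tw(x,.001,z),velocity=.03); f=np.array(get_obs()["wrist_force"])-f0; print(z.round(4),f.round(2))
    if np.abs(f).max()>3: bot.servo_line(tw(x,.001,z+.003),velocity=.03); break
o=get_obs(); print(o["time_s"],W2T(p,o["position"]),o["gripper_width"])
c=vision.read_camera("side"); pickle.dump(c,open("side2.pkl","wb")); f=c["frame"][:,:,::-1]
print([(a,k.round(1)) for a,k,b in reds(c)])
cv2.imwrite("pics/side2.png",cv2.resize(cv2.convertScaleAbs(f[150:225,270:370],alpha=1.6),None,fx=8,fy=8,interpolation=cv2.INTER_CUBIC))
E
```

```text
[-0.34130624  0.95343215 -0.24490937]
0.128 [ 0.67 -1.86  1.59]
0.126 [ 0.01 -1.98  0.43]
0.124 [ 0.45 -1.06  0.76]
0.122 [-0.49 -1.09  0.39]
0.12 [ 0.11 -0.45 -0.15]
6.825 [-0.06211789  0.00100025  0.11986187] 0.07414258072749493
[(np.int32(511), array([349.6, 210.5])), (np.int32(167), array([316.1, 193.6]))]
```

View pics/side2.png

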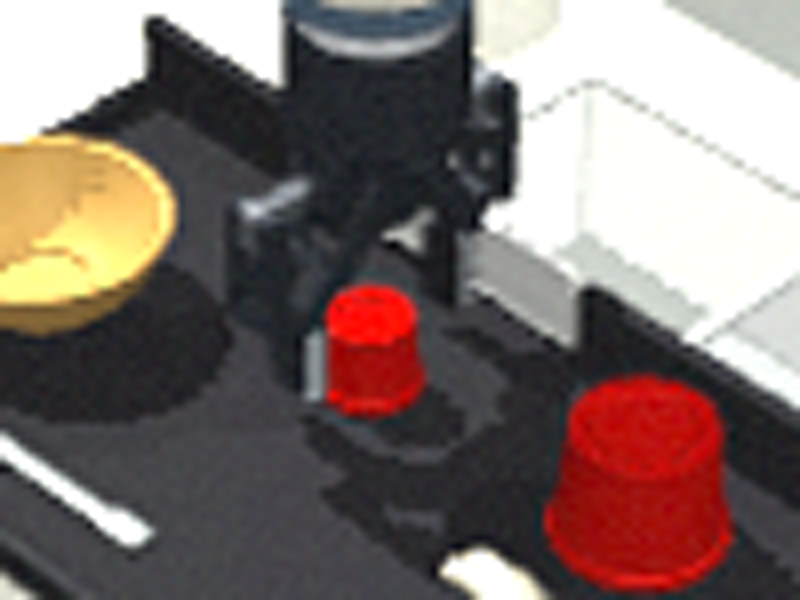

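The pusher is just behind the cup, its pad at about (315,365) and the cup at (372,350). The front finger stands short of the gate at about (440,290). Pushing in steps and tracking the cup.

```bash
cat >> h.py <<'E'
def cupT(c,z=.113):
    R=[q for q in reds(c) if q[0]<300]
    if not R: return None
    k=R[0][1]; q=least_squares(lambda X:proj(c,[X[0],X[1],z])[0]-k,[.58,0]).x
    return R[0][0],W2T(p,[*q,z]).round(4)
E
python3 - <<'E'
from h import *
from workcell import *
x=-.099+OPEN/2
for c in ("side0","side2"): print(cupT(pickle.load(open(c+".pkl","rb"))))
f0=np.array(get_obs()["wrist_force"])
for d in (.012,.024,.036,.046):
    bot.servo_line(tw(x+d,.001,.120),velocity=.03)
    c=vision.read_camera("side"); o=get_obs()
    print(d,"push front",round(-.099+d,3),cupT(c),(np.array(o["wrist_force"])-f0).round(1),o["time_s"])
pickle.dump(c,open("side3.pkl","wb"))
cv2.imwrite("pics/side3.png",cv2.resize(cv2.convertScaleAbs(c["frame"][150:225,270:370,::-1],alpha=1.6),None,fx=8,fy=8,interpolation=cv2.INTER_CUBIC))
E
```

```text
(np.int32(179), array([-0.0688, -0.0038,  0.113 ]))
(np.int32(167), array([-0.0676, -0.004 ,  0.113 ]))
0.012 push front -0.087 (np.int32(146), array([-0.0629, -0.0064,  0.113 ])) [-0.  -0.  -0.9] 7.475
0.024 push front -0.075 (np.int32(142), array([-0.0507, -0.0059,  0.113 ])) [-1.   0.8 -0.2] 8.075
0.036 push front -0.063 (np.int32(136), array([-0.0391, -0.0065,  0.113 ])) [-1.5 -1.1 -0.4] 8.675
0.046 push front -0.053 (np.int32(134), array([-0.0295, -0.0068,  0.113 ])) [-0.4 -1.6  0.7] 9.2083
```

View pics/side3.png

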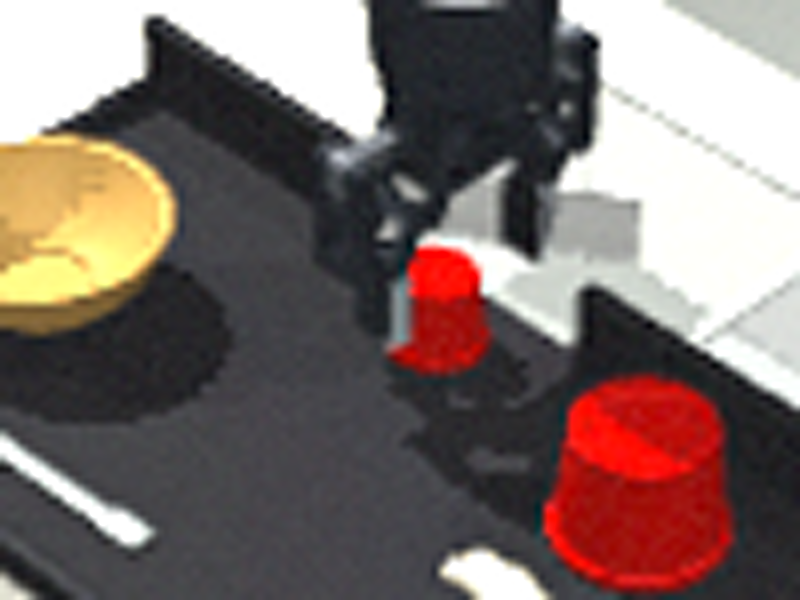

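The gate is opening at the front finger (flap seen at about (600,225)), and the cup sits on the pusher with drift under 3 mm. Continuing through the gateway, slowly.

```bash
python3 - <<'E'
from h import *
from workcell import *
x=-.099+OPEN/2
for d in (.060,.072,.082,.088,.094,.100,.106):
    bot.servo_line(tw(x+d,.001,.120),velocity=.03)
    c=vision.read_camera("side"); o=get_obs(); q=cupT(c)
    print(d,"push",round(-.099+d,3),q,np.array(o["wrist_force"]).round(1),o["time_s"])
    if q is None or q[1][0]>.03: break
bot.dwell(.4); c=vision.read_camera("side"); print(cupT(c),[(a,k.round(1)) for a,k,b in reds(c)])
cv2.imwrite("pics/side4.png",cv2.resize(cv2.convertScaleAbs(c["frame"][150:225,290:390,::-1],alpha=1.6),None,fx=8,fy=8,interpolation=cv2.INTER_CUBIC))
E
```

```text
0.06 push -0.039 (np.int32(129), array([-0.015 , -0.0065,  0.113 ])) [-0.5 -1.4  1. ] 9.875
0.072 push -0.027 (np.int32(125), array([-0.0035, -0.0057,  0.113 ])) [ 0.  -2.1 -0.8] 10.475
0.082 push -0.017 (np.int32(118), array([ 0.007 , -0.0049,  0.113 ])) [-0.3 -1.  -0.5] 11.0083
0.088 push -0.011 (np.int32(63), array([ 0.0049, -0.0294,  0.113 ])) [-0.4 -2.  -0.5] 11.4083
0.094 push -0.005 None [-0.7 -2.1  0.3] 11.8083
None [(np.int32(517), array([349.7, 210.3]))]
```

View pics/side4.png

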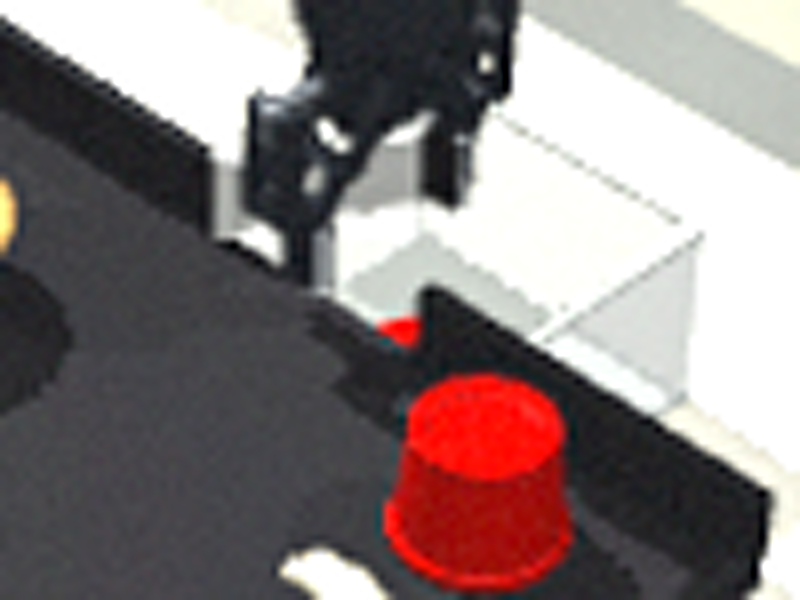

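The cup has dropped into the bin (red seen at (400,332), below deck level) with the gate still held open. Backing out slowly so the gate closes onto the retreating finger, then lifting clear.

```bash
python3 - <<'E'
from h import *
from workcell import *
x=-.099+OPEN/2
bot.servo_line(tw(x-.012,.001,.120),velocity=.05)
bot.servo_line(tw(x-.012,.001,.30),velocity=.12)
a=np.array(get_obs()["position"]); bot.reach(a+[-.14,.15,.08],ori(1)); bot.dwell(.8)
t0=pickle.load(open("top0.pkl","rb")); s0=pickle.load(open("side0.pkl","rb"))
t=vision.read_camera("top"); s=vision.read_camera("side")
for c in(t,s): print([(n,k.round(1)) for n,k,b in reds(c)])
R=[[q for q in reds(c) if q[0]<300] for c in(t,s)]
if R[0]:
    for z in(.02,.03): 
        q=least_squares(lambda X:proj(t,[X[0],X[1],z])[0]-R[0][0][1],[.68,0]).x; print("cup",W2T(p,[*q,z]))
o=get_obs(); print(o["time_s"],o["wrist_force"],o["position"])
A=cv2.resize(cv2.convertScaleAbs(t["frame"][115:245,240:400,::-1],alpha=1.8),(640,520)); cv2.imwrite("pics/top5.png",A[:, :])
cv2.imwrite("pics/side5.png",cv2.resize(cv2.convertScaleAbs(s["frame"][145:265,230:390,::-1],alpha=1.5),None,fx=5,fy=5,interpolation=cv2.INTER_CUBIC))
E
```

```text
[(np.int32(358), array([361.4, 184.8])), (np.int32(127), array([316.5, 157. ]))]
[(np.int32(511), array([349.8, 210.3]))]
cup [ 0.06088926 -0.00298142  0.02      ]
cup [ 0.05816998 -0.00291585  0.03      ]
17.9583 [-0.33833244  0.37458138  1.26329068] [0.4177189  0.16442398 0.37925826]
```

View pics/top5.png

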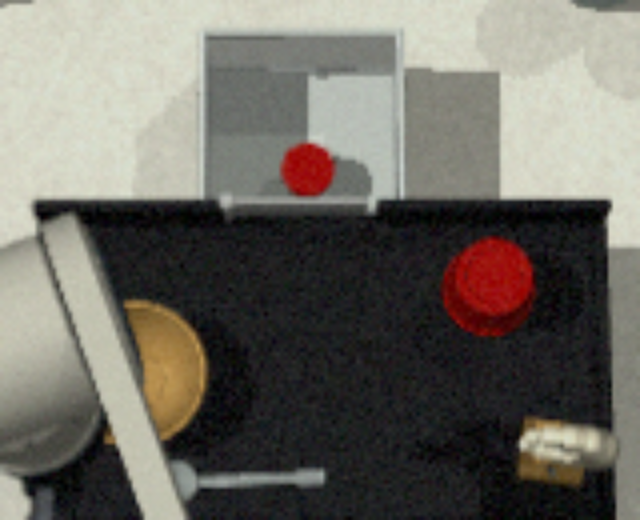

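View pics/side5.png

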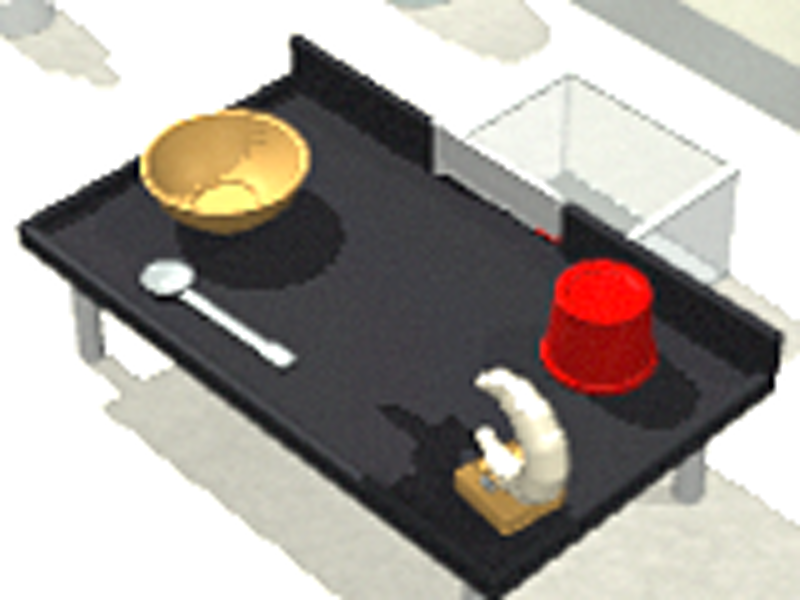

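The cup is in the bin (top view (307,168)), the gate is shut (a straight line at y≈203, as at the start), and everything else sits where it was. The arm is clear, so I'm handing in.

```bash
python3 -c "
from workcell import *
hand_in()"
```

```text
the job is handed in; nothing more can be done
```

The small cup is in the wash-up bin and the gate has swung shut. I handed the job in at about 18 s on the robot's clock, and no verdict was reported.

**How it was done:** I set the jaws along the tray's x axis with the cup between the fingers. The front finger pushed the gate open and kept it open. The rear finger's flat pad slid the cup straight through, with about 3 mm of sideways drift. I then backed out slowly so the gate closed behind the finger, lifted, and moved the arm clear.

**Last checks, before handing in:**
- **Cup:** at rest in the bin at about tray (+0.06, -0.003), assuming it lies about 20–30 mm above the table. Only the top camera gave its position; the side view showed just a sliver of it.
- **Gate:** looks shut in both views, as it did at the start.
- **Other things:** the big cup's position is unchanged to about 0.1 px. The spoon, moon light and bowl look unmoved, though the arm partly hid the bowl in the top view. I didn't measure the bottle or the teether, but the arm never went low near them.
- **Forces:** wrist force stayed around 2 N at the points checked during the push.

**Not measured:** I had no direct reading of the gate angle, finger-to-gate force or cup-to-gate force. By geometry the gate was open about 1 rad as the cup went through. The front finger stood between cup and gate, and pictures taken partway through the push and just after the drop show the gate held open.

**Disagreements:** the side camera and the tray fit differed by 1–2 px. The cup's height also came out about 5 mm low when triangulated. Neither affected the result.

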